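# Hang the dip pail on the free carousel hook

### The arm

A 6-joint arm with a two-finger parallel gripper is mounted at the origin on a cart in front of the work surface, level with it; the furniture and walls round the work are solid. World frame = base frame: x ahead of the robot, y to its left, z up, the work surface at z = 0. Lengths are in m, angles in degrees, forces in N, time in s.
With the tool pointing down it reaches from about 0.4 to 0.825 m from the base axis. Payload 7 kg.
Tool frame: the origin (TCP) lies midway between the tips of the shut fingers; the grasp point (between the pads) lies 19 mm behind it (r.hold_point_z is the distance from the TCP to the grasp point, in m); x points along the fingers, y is the direction in which the jaws open and shut, and the axes are right-handed (so a half turn about x gives the same grasp; the last joint's range is limited). The gripper opens to 88 mm and grips with 3 to 60 N. Pads are 19 mm wide; open, the fingers measure 130 mm over their backs; the gripper's body (78 mm by 193 mm) begins 47 mm behind the grasp point.
Start: joints at [-46.862, 20.546, 0.682, 0, -70.136, -16.507], TCP at [0.303, -0.603, 0.2] pointing down, gripper open.
Joint ranges: [-176.03, 176.03], [-82.01, 121.73], [-58.28, 71.71], [-173.87, 95.51], [-174.79, -0.11], [-173.66, 173.66]. Speed limits (degrees/s): [136.94, 136.94, 172.46, 180, 180, 180].

### API

Orientations are given as [roll, pitch, yaw] about the fixed x, y, z axes, in that order (R = Rz(yaw) Ry(pitch) Rx(roll)).
In Python, from plant import r, viewer, order gives the robot as it stands. The module is installed in compiled form; this text tells all that it offers.
- The arm moves only by the shell command python3 -m creep 'ROWS' [FORCE]. ROWS is JSON, a list of rows, each an object of numbers: "ax", "ay", "az": the turn, a rotation vector about the tool's x, y, z in degrees; "tx", "ty", "tz": the shift along the tool's x, y, z in m; "fingers": the finger opening in m, from 0 to 0.0876. A call has 1 to 5 rows; each row is the pose to reach, as a shift and turn from the pose commanded when the call began, along the tool's axes at that moment; what a row does not reach only later rows make up. A row lasts 1/10 s, in which the tool goes at most 50 mm and 8.59 degrees, less where a joint would pass 70% of its speed; a pose out of reach is approached as far as the arm can. A call with a gripper value outside its range is refused whole. The fingers move at their own pace and stop on an object; FORCE is the grip in N (left out, the last holds). Time passes only in rows, so rows that repeat a pose let the fingers close. It gives the time, the measured TCP pose, the force and the opening at its end, in the units of the state.
- r.get_state(): the state, without advancing time (a new reading comes with each control period).
- viewer.capture(name): name is "scene" or "top" or "wrist"; returns a dict with "pixels" (480x640x3 uint8, blue, green, red), "depth" (480x640 float32, m along the optical axis (not along the pixel's ray), 0 where there is no reading), "fx", "fy", "cx", "cy" (pixels), "rvec" (rotation vector, rad) and "tvec" (3), from world to camera coordinates, as OpenCV has them; the wrist camera has in their place "T_tool_cam" (4x4, takes a point from camera to tool coordinates, whose origin is the TCP and whose axes are the tool frame's). Camera axes: x right, y down, z forward; pixel columns grow to the right and rows downward; lengths in m; the calibration is good to about 2 mm. A picture is of the moment at which its call begins: read the wrist's pose just before it.
- order.close_job(): hands the job in, once; it reports no verdict.
The state is a dict: "time_s": time; "joints": joint angles; "qd": joint speeds; "joint_torque": joint torques, N m; "tcp_pos": TCP position; "eef_rot": TCP orientation; "contact_force": force on the tool from outside, world axes, zero at the start; "moment": the same for the moment, N m; "gripper_width": finger opening in m.
Only numpy, scipy, OpenCV 4.12 (cv2) and the standard library are available. Lean on these libraries where they do the work, as an engineer would, in place of code of your own. Each camera call takes 0.05 s, during which the arm holds its last target.

### The job

Turn the pail carousel until its one empty hook points the same way as the brass pointer on its foot. Then hang the dip pail that stands on the bench on that hook by its wire bail, and leave it hanging there with the hook still at the pointer.

Things in the scene. Friction and masses are not known exactly. Their poses are not given: they have to be found in the camera images.
- carousel (a joint): Rotor of the pail carousel, turning about a vertical post on a fixed grey foot disc (170 mm). Rad: 0 when the empty hook points like the foot's brass pointer, growing counter-clockwise seen from above; starts at 0.6 to 1.3, turns either way with light friction (0.12 N m, no spring or notches). Four hooks at 90 degrees; the other three hold fixed dip pails of the same kind.
- hook_seat (a point): Where the bail must lie on the empty hook: top of the wire in its dip, 100 mm from the turning axis, 163 mm above the bench. Own -x points outward along the hook, z up. The hook is an 8 mm steel wire running level and radially out from the post; it dips 6 mm at the seat, then rises to a blunt tip 128 mm from the axis, whose top is 20 mm above the seat.
- turn_grip (a point): On the turning axis, at the height to grip the upright wooden turning bar on top of the carousel: 14 mm thick (own x), 60 mm long (own y), its top 20 mm above this point, its foot 27 mm below. The bar stands crosswise to the empty hook, which points along this point's own -x; the point turns with the rotor. Tops of the hung pails' tabs: 209 mm above the bench, 100 mm from the axis.
- pail_grip (a point): Loose dip pail, 160 mm high, about 0.11 kg: metal cup (51 mm wide, 50 high), wire bail, wooden tab on top to grip, 12 mm thick (own x), 32 wide (own y), 44 high. Point: mid-tab, 16 mm below its top, 144 above the pail's foot. The bail spans own y; window under it 49 mm wide, from 30 mm (mid-bail underside) to 94 mm (cup rim) below this point. Same both ways round. Hung: point 30 mm over hook_seat.

How it is judged (in metres and radians):
On the way, in this order (a step that is already met when the one before it is completed fails the run):
1. the empty hook has been turned to the pointer, to within 0.2 rad, and is still; the pail is not yet on it (value of joint carousel between -0.2 and 0.2 rad and velocity of joint carousel between -0.1 and 0.1 rad/s and horizontal distance between pail_grip and hook_seat above 0.05 m), for 0.2 s.
2. the pail's bail lies on the hook (horizontal distance between pail_grip and hook_seat below 0.02 m and z of pail_grip in the frame of hook_seat between 0.018 and 0.04 m), for 0.2 s.
At the end, for the whole second after the job is handed in: The pail hangs released by its bail on the formerly empty hook: pail_grip within 20 mm of the hook's seat horizontally and 18 to 40 mm above it, the pail within 0.3 rad of upright; the hook is within 0.26 rad of the pointer (all of step 2 and value of joint carousel between -0.26 and 0.26 rad and angle between pail_grip's own z axis and vertical below 0.3 rad); the robot touches nothing.
It also fails if it takes over 51 s, if anything falls off the work surface, if the arm or the gripper's body presses on something with over 40 N, if the wrist force passes 120 N, or if a joint passes its speed limit or range.

## Working session

There is one attempt and no reset: what is moved stays moved. The work goes in short steps, Python scripts to look and compute and a shell command to move; the robot and the scene stay as the last step left them, time stands still between calls to the robot, and variables do not carry over. Pictures are saved under pics/ and viewed, and the job is handed in when it is done.

```bash
mkdir -p pics
cat > h.py <<'E'
import numpy as np, cv2
from scipy.spatial.transform import Rotation as R
from plant import r, viewer, order
def world(c, st=None):
    d=c["depth"]; v,u=np.indices(d.shape)
    P=np.stack([(u-c["cx"])/c["fx"]*d,(v-c["cy"])/c["fy"]*d,d],-1)
    if "T_tool_cam" in c:
        T=np.array(c["T_tool_cam"]); P=P@T[:3,:3].T+T[:3,3]
        Rt=R.from_euler('xyz',st["eef_rot"],degrees=True).as_matrix()
        P=P@Rt.T+np.array(st["tcp_pos"])
    else:
        M=cv2.Rodrigues(np.array(c["rvec"],float))[0]
        P=(P-np.array(c["tvec"]).ravel())@M
    P[d==0]=np.nan
    return P
E
python3 - <<'E'
from h import *
s=r.get_state(); print({k:np.round(v,3).tolist() for k,v in s.items()}, r.hold_point_z)
for n in("scene","top"):
    c=viewer.capture(n); cv2.imwrite(f"pics/{n}0.png",c["pixels"]); np.save(f"{n}0.npy",world(c))
E
```

```text
{'time_s': 0.0, 'joints': [-46.863, 20.592, 0.633, -0.02, -70.134, -16.506], 'qd': [-0.089, 0.046, -0.066, -0.058, -0.03, 0.023], 'joint_torque': [0.001, -58.272, 29.307, 6.997, 0.007, -0.0], 'tcp_pos': [0.302, -0.603, 0.199], 'eef_rot': [95.299, 89.905, 121.923], 'contact_force': [-0.813, -0.113, 0.131], 'moment': [0.015, -0.032, -0.027], 'gripper_width': 0.087} 0.0188
```

View pics/scene0.png

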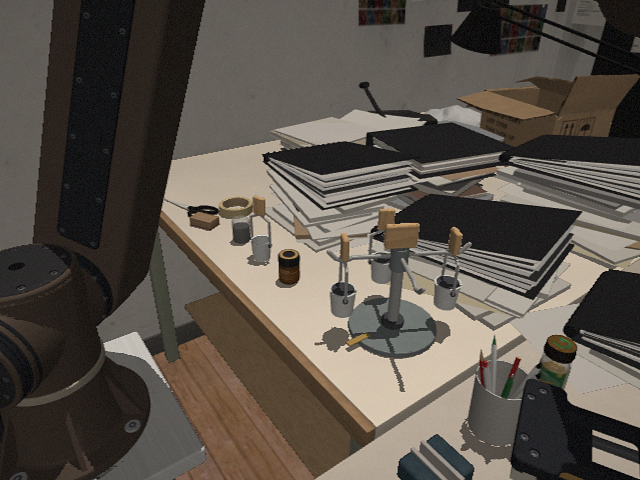

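View pics/top0.png

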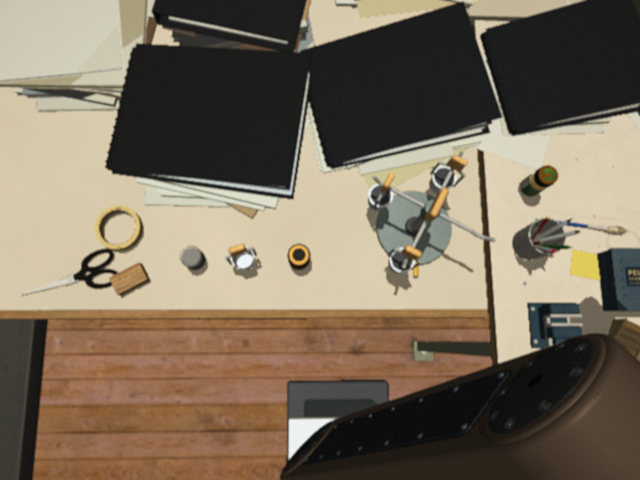

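The scene view shows the carousel at about (393,300), with its brass pointer at (357,341). The loose pail is at (261,235). In the top view the axis is near (414,228), the empty hook's tip is at (490,238), the pointer is at (416,270) and the loose pail is at (243,257), with its tab at (237,250). Next I measure these.

Run:
```python
from h import *
img={n:cv2.imread(f"pics/{n}0.png") for n in("scene","top")}
for n in img:
    P=np.load(f"{n}0.npy"); hsv=cv2.cvtColor(img[n],cv2.COLOR_BGR2HSV)
    wood=(hsv[...,0]>8)&(hsv[...,0]<25)&(hsv[...,1]>90)&(hsv[...,2]>70)&np.isfinite(P[...,2])
    wood&=(P[...,0]>.2)&(P[...,2]>-.01)
    k,l,stt,cen=cv2.connectedComponentsWithStats(wood.astype(np.uint8))
    print(n)
    for i in range(1,k):
        if stt[i,4]<25: continue
        Q=P[l==i]; 
        print(cen[i].round(),stt[i,4],"med",np.median(Q,0).round(3),"lo",np.percentile(Q,3,axis=0).round(3),"hi",np.percentile(Q,97,axis=0).round(3))
P=np.load("top0.npy")
# grip bar top
m=np.isfinite(P[...,2])
for nm,(u0,u1,v0,v1,z0,z1) in dict(bar=(425,452,180,228,.22,.4),hookE=(450,500,205,245,.13,.2),tab=(222,250,238,260,.13,.18),disc=(370,460,185,270,.003,.03)).items():
    S=P[v0:v1,u0:u1].reshape(-1,3); S=S[(S[:,2]>z0)&(S[:,2]<z1)]
    if len(S)<5: print(nm,len(S));continue
    rect=cv2.minAreaRect(S[:,:2].astype(np.float32)*1000)
    w,V=np.linalg.eigh(np.cov(S[:,:2].T)); print(nm,len(S),S.mean(0).round(4),S.min(0).round(3),S.max(0).round(3),rect,"dir",V[:,1])
```

```text
scene
[559. 104.] 5151 med [1.569 0.131 0.232] lo [1.415 0.064 0.15 ] hi [1.782 0.461 0.343]
[488. 170.] 55 med [1.129 0.118 0.132] lo [1.091 0.101 0.128] hi [1.17  0.133 0.136]
[466. 174.] 75 med [1.051 0.13  0.133] lo [1.007 0.114 0.129] hi [1.106 0.148 0.136]
[244. 206.] 583 med [0.519 0.491 0.024] lo [0.471 0.243 0.004] hi [0.586 0.571 0.159]
[397. 231.] 1099 med [ 0.56  -0.116  0.204] lo [ 0.528 -0.134  0.173] hi [ 0.611 -0.025  0.227]
[278. 335.] 2494 med [ 0.364 -0.028  0.   ] lo [ 0.355 -0.267 -0.003] hi [0.373 0.565 0.002]
[203. 220.] 318 med [0.432 0.49  0.023] lo [0.407 0.462 0.006] hi [0.462 0.53  0.026]
[455. 240.] 264 med [ 0.636 -0.172  0.194] lo [ 0.631 -0.179  0.136] hi [ 0.739 -0.11   0.21 ]
[301. 235.] 62 med [0.583 0.237 0.041] lo [0.569 0.223 0.033] hi [0.596 0.259 0.045]
[345. 247.] 199 med [ 0.46  -0.08   0.196] lo [ 0.455 -0.084  0.17 ] hi [ 0.471 -0.06   0.21 ]
[359. 236.] 26 med [0.705 0.159 0.035] lo [0.684 0.151 0.032] hi [0.719 0.171 0.04 ]
[635. 245.] 38 med [ 1.173 -0.274  0.059] lo [ 1.16  -0.285  0.056] hi [ 1.197 -0.267  0.062]
[288. 254.] 91 med [0.
[... 2659 characters left out ...]
3791504, 59.78200912475586), 61.26487731933594) dir [-0.87688603  0.48069834]
hookE 211 [ 0.5158 -0.193   0.1698] [ 0.493 -0.232  0.16 ] [ 0.542 -0.152  0.187] ((517.2296142578125, -191.451171875), (92.98915100097656, 9.13223648071289), 61.18793487548828) dir [0.47955957 0.87750933]
tab 145 [0.4807 0.2569 0.1555] [0.473 0.242 0.131] [0.492 0.273 0.165] ((482.0841369628906, 257.5572204589844), (12.498023986816406, 31.43923568725586), 20.132837295532227) dir [-0.33601721  0.94185585]
disc 3545 [ 0.5556 -0.1147  0.0123] [ 0.461 -0.227  0.003] [ 0.657 -0.018  0.03 ] ((558.9403686523438, -121.89612579345703), (208.05340576171875, 195.13011169433594), 89.49207305908203) dir [0.27003526 0.96285043]
```

```bash
python3 - <<'E'
import cv2
i=cv2.imread("pics/top0.png"); cv2.imwrite("pics/topc.png",cv2.resize(i[140:300,350:510],None,fx=3.7,fy=3.7,interpolation=cv2.INTER_CUBIC))
i=cv2.imread("pics/scene0.png"); cv2.imwrite("pics/scenec.png",cv2.resize(i[180:370,220:480],None,fx=3,fy=3,interpolation=cv2.INTER_CUBIC))
E
cat >> h.py <<'E'
def delta(pos,yaw,n=1):
    """TCP target pos, tool x down, tool y (jaw dir) at world angle yaw or +180"""
    s=r.get_state(); R0=R.from_euler('xyz',s["eef_rot"],degrees=True)
    best=None
    for y in (yaw,yaw+180):
        a=np.radians(y); Y=np.array([np.cos(a),np.sin(a),0]); X=np.array([0,0,-1.]); M=np.stack([X,Y,np.cross(X,Y)],1)
        rv=(R0.inv()*R.from_matrix(M)).as_rotvec(degrees=True)
        print("yaw",y,"a",rv.round(2))
    print("t",R0.inv().apply(np.array(pos)-s["tcp_pos"]).round(4),"j",np.round(s["joints"],1),"tcp",np.round(s["tcp_pos"],4), "F",np.round(s["contact_force"],1),"w",s["gripper_width"],"T",s["time_s"])
    print(R0.as_matrix().round(3))
E
python3 - <<'E'
from h import *
for n in("scene","top"):
    P=np.load(f"{n}0.npy"); i=cv2.imread(f"pics/{n}0.png"); h=cv2.cvtColor(i,cv2.COLOR_BGR2HSV)
    m=(h[...,1]>110)&(h[...,0]>8)&(h[...,0]<28)&(P[...,2]>.008)&(P[...,2]<.022)&(np.hypot(P[...,0]-.557,P[...,1]+.1165)<.13)
    S=P[m]; w,V=np.linalg.eigh(np.cov(S[:,:2].T)); c=S.mean(0)
    print(n,len(S),c.round(4),S.min(0).round(3),S.max(0).round(3),V[:,1],np.degrees(np.arctan2(c[1]+.1165,c[0]-.557)))
    # foot disc
    m=(h[...,1]<90)&(P[...,2]>.004)&(P[...,2]<.02)&(np.hypot(P[...,0]-.557,P[...,1]+.1165)<.12)
    S=P[m]; print(cv2.minEnclosingCircle(S[:,:2].astype(np.float32)),S[:,2].mean())
delta([.557,-.1165,.30],-118.7)
E
```

```text
scene 131 [ 0.4687 -0.1169  0.0148] [ 0.445 -0.123  0.008] [ 0.494 -0.109  0.017] [-0.9998421   0.01777013] -179.72086079533926
((0.5415993332862854, -0.11623894423246384), 0.09738343954086304) 0.012098544475022928
top 54 [ 0.4619 -0.1173  0.0151] [ 0.448 -0.182  0.01 ] [ 0.607 -0.11   0.02 ] [-0.92576795  0.37809218] -179.53818689141008
((0.5569432377815247, -0.11647778749465942), 0.11987530440092087) 0.012156968685060188
yaw -118.7 a [-1.2468e+02  9.0000e-02 -6.0000e-02]
yaw 61.3 a [ 5.532e+01 -5.000e-02 -7.000e-02]
t [-0.1005  0.3209  0.4457] j [-46.9  20.6   0.6  -0.  -70.1 -16.5] tcp [ 0.3023 -0.603   0.1991] F [-0.1  0.7  0.2] w 0.08759548330350783 T 0.1
[[-0.001 -0.448  0.894]
 [ 0.001  0.894  0.448]
 [-1.     0.001 -0.   ]]
```

View pics/topc.png

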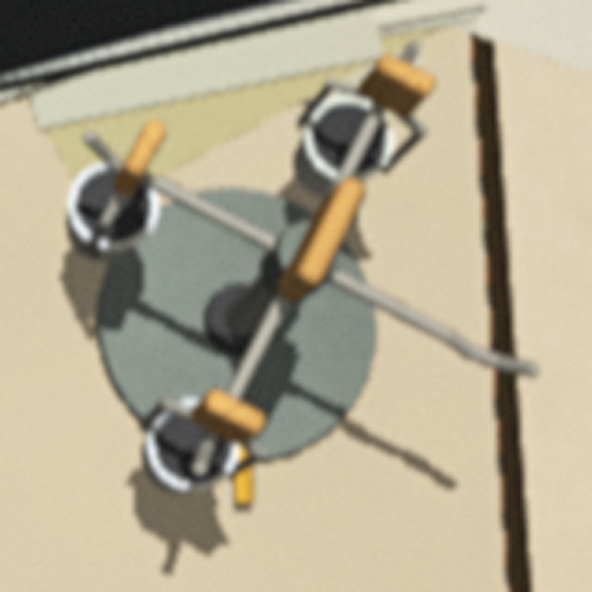

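View pics/scenec.png

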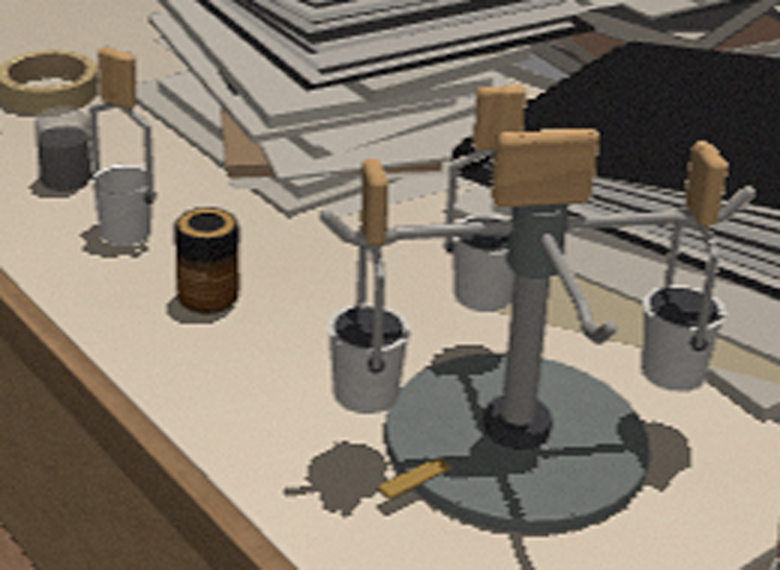

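The crops show the pointer running along −x, towards the robot. The empty hook is at about 241°, so it needs roughly 61° clockwise. First I lift, turn and approach.

```bash
python3 -m creep '[{"tx":-0.03,"ax":-4},{"tx":-0.07,"ax":-12},{"tx":-0.10,"ax":-20,"tz":0.02,"ty":0.015},{"tx":-0.12,"ax":-28,"tz":0.05,"ty":0.036},{"tx":-0.12,"ax":-36,"tz":0.08,"ty":0.058}]'
python3 -c "from h import *; delta([.557,-.1165,.30],-118.7)"
```

```text
yaw -118.7 a [-1.2468e+02  9.0000e-02 -6.0000e-02]
yaw 61.3 a [ 5.532e+01 -5.000e-02 -7.000e-02]
t [-0.1005  0.3209  0.4457] j [-46.9  20.6   0.6  -0.  -70.1 -16.5] tcp [ 0.3023 -0.603   0.1991] F [-0.1  0.7  0.2] w 0.08759548330350783 T 0.1
[[-0.001 -0.448  0.894]
 [ 0.001  0.894  0.448]
 [-1.     0.001 -0.   ]]invalid input
```

```bash
python3 -m creep '[{"ax":-4,"ay":0,"az":0,"tx":-0.03,"ty":0,"tz":0,"fingers":0.0876},{"ax":-12,"ay":0,"az":0,"tx":-0.07,"ty":0,"tz":0,"fingers":0.0876},{"ax":-20,"ay":0,"az":0,"tx":-0.10,"ty":0.015,"tz":0.02,"fingers":0.0876},{"ax":-28,"ay":0,"az":0,"tx":-0.12,"ty":0.036,"tz":0.05,"fingers":0.0876},{"ax":-36,"ay":0,"az":0,"tx":-0.12,"ty":0.058,"tz":0.08,"fingers":0.0876}]'
python3 -c "from h import *; delta([.557,-.1165,.30],-118.7)"
```

```text
time_s: 0.6
tcp_pos: [0.3488, -0.516, 0.3229]
eef_rot: [-112.8, 89.7, -50.0]
contact_force: [1.4, 0.3, 0.5]
gripper_width: 0.0874
yaw -118.7 a [-88.41  -0.26   0.11]
yaw 61.3 a [91.59  0.11  0.26]
t [ 0.0222 -0.0032  0.4505] j [-38.   12.6   5.3   0.1 -82.5  10.9] tcp [ 0.3488 -0.516   0.3229] F [1.4 0.3 0.5] w 0.08739962251988247 T 0.6
[[ 0.003 -0.89   0.456]
 [-0.003  0.456  0.89 ]
 [-1.    -0.004 -0.002]]
```

```bash
python3 -m creep '[{"ax":-8,"ay":0,"az":0,"tx":0,"ty":0,"tz":0.04,"fingers":0.0876},{"ax":-16,"ay":0,"az":0,"tx":0,"ty":0,"tz":0.085,"fingers":0.0876},{"ax":-24,"ay":0,"az":0,"tx":0,"ty":0,"tz":0.13,"fingers":0.0876},{"ax":-32,"ay":0,"az":0,"tx":0,"ty":0,"tz":0.175,"fingers":0.0876},{"ax":-40,"ay":0,"az":0,"tx":0,"ty":0,"tz":0.22,"fingers":0.0876}]'
python3 -c "from h import *; delta([.557,-.1165,.30],-118.7)"
```

```text
time_s: 1.1
tcp_pos: [0.4495, -0.3185, 0.3198]
eef_rot: [33.4, 90.0, 136.4]
contact_force: [0.5, -0.1, -0.2]
gripper_width: 0.0877
yaw -118.7 a [-4.834e+01  2.000e-02 -0.000e+00]
yaw 61.3 a [ 1.3166e+02 -0.0000e+00 -3.0000e-02]
t [ 0.0198 -0.1501  0.1727] j [-15.    5.6  -3.5  -0.  -80.9  27.9] tcp [ 0.4495 -0.3185  0.3198] F [ 0.5 -0.1 -0.2] w 0.08767410757655586 T 1.1
[[-0.    -0.975 -0.224]
 [ 0.    -0.224  0.975]
 [-1.     0.     0.   ]]
```

```bash
python3 -m creep '[{"ax":-8,"ay":0,"az":0,"tx":0,"ty":-0.03,"tz":0.034,"fingers":0.0876},{"ax":-16,"ay":0,"az":0,"tx":0,"ty":-0.06,"tz":0.069,"fingers":0.0876},{"ax":-24,"ay":0,"az":0,"tx":0,"ty":-0.09,"tz":0.104,"fingers":0.0876},{"ax":-32,"ay":0,"az":0,"tx":0,"ty":-0.12,"tz":0.138,"fingers":0.0876},{"ax":-40,"ay":0,"az":0,"tx":0,"ty":-0.15,"tz":0.172,"fingers":0.0876}]'
python3 - <<'E'
from h import *
delta([.557,-.1165,.30],-118.7)
s=r.get_state();c=viewer.capture("wrist"); P=world(c,s); cv2.imwrite("pics/w1.png",c["pixels"])
S=P[(P[...,2]>.215)&(P[...,2]<.24)]; print(len(S),S[:,2].mean(),cv2.minAreaRect(S[:,:2].astype(np.float32)*1000))
E
```

```text
time_s: 1.6
tcp_pos: [0.5583, -0.1177, 0.3198]
eef_rot: [6.8, 90.0, 149.8]
contact_force: [0.2, -1.5, -0.0]
gripper_width: 0.0876
yaw -118.7 a [-8.33  0.02 -0.  ]
yaw 61.3 a [ 1.7167e+02 -0.0000e+00 -2.0000e-02]
t [ 0.0198 -0.0002  0.0018] j [  7.7   7.6  -1.2  -0.  -81.2  45.2] tcp [ 0.5583 -0.1177  0.3198] F [ 0.2 -1.5 -0. ] w 0.0875554982820922 T 1.6
[[-0.    -0.602 -0.798]
 [ 0.    -0.798  0.602]
 [-1.     0.     0.   ]]
1203 0.22522669290619923 ((555.3087768554688, -117.33369445800781), (14.021220207214355, 60.10532760620117), 61.550254821777344)
```

View pics/w1.png

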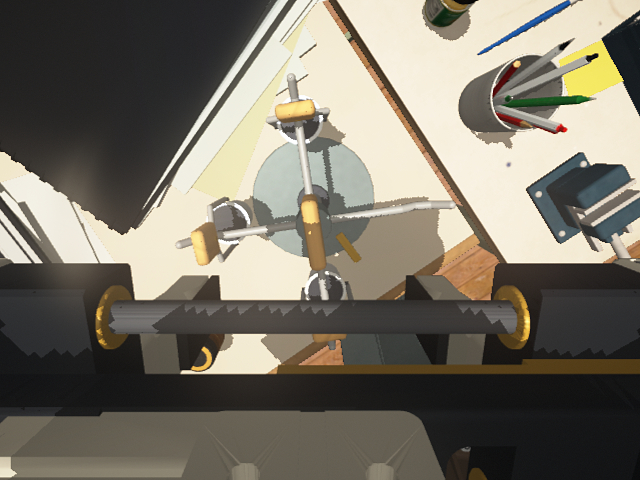

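The wrist view puts the bar at about (313,230) between the fingers, and its position agrees with the top view to 2 mm. I descend with the fingers narrowed.

```bash
python3 -m creep '[{"ax":-4,"ay":0,"az":0,"tx":0.01,"ty":0.001,"tz":0.002,"fingers":0.055},{"ax":-8.3,"ay":0,"az":0,"tx":0.03,"ty":0.001,"tz":0.002,"fingers":0.055},{"ax":-8.3,"ay":0,"az":0,"tx":0.06,"ty":0.001,"tz":0.002,"fingers":0.055},{"ax":-8.3,"ay":0,"az":0,"tx":0.08,"ty":0.001,"tz":0.002,"fingers":0.055},{"ax":-8.3,"ay":0,"az":0,"tx":0.085,"ty":0.001,"tz":0.002,"fingers":0.055}]'
python3 -c "from h import *; delta([.556,-.117,.191],-118.6)"
```

```text
time_s: 2.15
tcp_pos: [0.5541, -0.1191, 0.2321]
eef_rot: [26.2, 89.7, 177.1]
contact_force: [-1.3, 0.7, 0.4]
gripper_width: 0.0565
yaw -118.6 a [-0.49  0.24 -0.12]
yaw 61.400000000000006 a [179.51  -0.19  -0.38]
t [ 0.0411 -0.0029 -0.0008] j [  7.6   9.4 -10.1  -0.1 -70.7  53.3] tcp [ 0.5541 -0.1191  0.2321] F [-1.3  0.7  0.4] w 0.05652142941307748 T 2.15
[[-0.005 -0.486 -0.874]
 [ 0.    -0.874  0.486]
 [-1.     0.002  0.004]]
```

```bash
python3 -m creep '[{"ax":0,"ay":0,"az":0,"tx":0.015,"ty":-0.003,"tz":-0.001,"fingers":0.055},{"ax":0,"ay":0,"az":0,"tx":0.03,"ty":-0.003,"tz":-0.001,"fingers":0.055},{"ax":0,"ay":0,"az":0,"tx":0.041,"ty":-0.003,"tz":-0.001,"fingers":0.055},{"ax":0,"ay":0,"az":0,"tx":0.041,"ty":-0.003,"tz":-0.001,"fingers":0.03},{"ax":0,"ay":0,"az":0,"tx":0.041,"ty":-0.003,"tz":-0.001,"fingers":0.02}]' 20
python3 -c "from h import *; delta([.556,-.117,.191],-118.6)"
```

```text
time_s: 2.65
tcp_pos: [0.5584, -0.1173, 0.1946]
eef_rot: [172.5, 90.0, -36.6]
contact_force: [0.4, -0.7, 0.2]
gripper_width: 0.0441
yaw -118.6 a [-0.46 -0.03 -0.  ]
yaw 61.400000000000006 a [ 1.7954e+02 -1.0000e-02  5.0000e-02]
t [0.0036 0.0009 0.0022] j [  7.8  11.  -13.3   0.  -65.7  53.1] tcp [ 0.5584 -0.1173  0.1946] F [ 0.4 -0.7  0.2] w 0.044106844373550384 T 2.65
[[ 0.    -0.486 -0.874]
 [-0.    -0.874  0.486]
 [-1.     0.    -0.001]]
```

```bash
python3 -m creep '[{"ax":0,"ay":0,"az":0,"tx":0,"ty":0,"tz":0,"fingers":0.005},{"ax":0,"ay":0,"az":0,"tx":0,"ty":0,"tz":0,"fingers":0.005},{"ax":0,"ay":0,"az":0,"tx":0,"ty":0,"tz":0,"fingers":0.005},{"ax":0,"ay":0,"az":0,"tx":0,"ty":0,"tz":0,"fingers":0.005}]' 20
python3 -c "from h import *; delta([.556,-.117,.191],180)"
```

```text
time_s: 3.05
tcp_pos: [0.5576, -0.1181, 0.1944]
eef_rot: [92.5, 89.9, -116.6]
contact_force: [0.9, -1.4, -1.2]
gripper_width: 0.0133
yaw 180 a [ 6.094e+01 -6.000e-02 -9.000e-02]
yaw 360 a [-1.1906e+02  1.1000e-01 -7.0000e-02]
t [ 0.0034 -0.0002  0.0019] j [  7.8  10.9 -13.3   0.1 -65.8  53.1] tcp [ 0.5576 -0.1181  0.1944] F [ 0.9 -1.4 -1.2] w 0.01333052935990779 T 3.05
[[-0.001 -0.486 -0.874]
 [-0.002 -0.874  0.486]
 [-1.     0.002 -0.   ]]
```

```bash
python3 -m creep '[{"ax":3,"ay":0,"az":0,"tx":0,"ty":0,"tz":0,"fingers":0.005},{"ax":8,"ay":0,"az":0,"tx":0,"ty":0,"tz":0,"fingers":0.005},{"ax":14,"ay":0,"az":0,"tx":0,"ty":0,"tz":0,"fingers":0.005},{"ax":20,"ay":0,"az":0,"tx":0,"ty":0,"tz":0,"fingers":0.005},{"ax":26,"ay":0,"az":0,"tx":0,"ty":0,"tz":0,"fingers":0.005}]' 20
python3 -c "from h import *; delta([.556,-.117,.191],180)"
```

```text
time_s: 3.55
tcp_pos: [0.5572, -0.1185, 0.1943]
eef_rot: [108.6, 89.9, -126.7]
contact_force: [-2.0, -5.3, 2.6]
gripper_width: 0.0138
yaw 180 a [34.68 -0.09 -0.12]
yaw 360 a [-1.4532e+02  1.6000e-01 -1.2000e-01]
t [0.0033 0.0001 0.002 ] j [  7.7  10.9 -13.4   0.1 -65.8  26.9] tcp [ 0.5572 -0.1185  0.1943] F [-2.  -5.3  2.6] w 0.013764510001528478 T 3.55
[[-0.002 -0.822 -0.569]
 [-0.002 -0.569  0.822]
 [-1.     0.002 -0.001]]
```

```bash
python3 -m creep '[{"ax":6,"ay":0,"az":0,"tx":0,"ty":0,"tz":0,"fingers":0.005},{"ax":12,"ay":0,"az":0,"tx":0,"ty":0,"tz":0,"fingers":0.005},{"ax":18,"ay":0,"az":0,"tx":0,"ty":0,"tz":0,"fingers":0.005},{"ax":24,"ay":0,"az":0,"tx":0,"ty":0,"tz":0,"fingers":0.005},{"ax":28,"ay":0,"az":0,"tx":0,"ty":0,"tz":0,"fingers":0.005}]' 20
python3 -c "from h import *; delta([.556,-.117,.191],180)"
```

```text
time_s: 4.05
tcp_pos: [0.5566, -0.1187, 0.1944]
eef_rot: [124.9, 89.8, -138.4]
contact_force: [-4.4, -6.0, 3.5]
gripper_width: 0.0138
yaw 180 a [ 6.69 -0.12 -0.16]
yaw 360 a [-173.31    0.24   -0.19]
t [0.0034 0.0004 0.0018] j [  7.7  10.9 -13.4   0.1 -65.9  -1.1] tcp [ 0.5566 -0.1187  0.1944] F [-4.4 -6.   3.5] w 0.013849339762282841 T 4.05
[[-0.003 -0.993 -0.116]
 [-0.002 -0.116  0.993]
 [-1.     0.003 -0.002]]
```

```bash
python3 -m creep '[{"ax":4,"ay":0,"az":0,"tx":0,"ty":0,"tz":0,"fingers":0.005},{"ax":6.7,"ay":0,"az":0,"tx":0,"ty":0,"tz":0,"fingers":0.005},{"ax":6.7,"ay":0,"az":0,"tx":0,"ty":0,"tz":0,"fingers":0.005},{"ax":6.7,"ay":0,"az":0,"tx":0,"ty":0,"tz":0,"fingers":0.005},{"ax":6.7,"ay":0,"az":0,"tx":0,"ty":0,"tz":0,"fingers":0.005}]' 20
python3 - <<'E'
from h import *
delta([.556,-.117,.191],180)
c=viewer.capture("scene"); cv2.imwrite("pics/s2.png",c["pixels"])
E
```

```text
time_s: 4.55
tcp_pos: [0.5564, -0.1188, 0.1944]
eef_rot: [127.5, 89.8, -142.3]
contact_force: [-5.4, -6.1, 3.6]
gripper_width: 0.0139
yaw 180 a [ 0.2  -0.13 -0.17]
yaw 360 a [-179.8     0.26   -0.2 ]
t [0.0034 0.0004 0.0018] j [  7.7  10.9 -13.4   0.1 -65.9  -7.6] tcp [ 0.5564 -0.1188  0.1944] F [-5.4 -6.1  3.6] w 0.013940756946784354 T 4.55
[[-0.003 -1.    -0.003]
 [-0.002 -0.003  1.   ]
 [-1.     0.003 -0.002]]
```

View pics/s2.png

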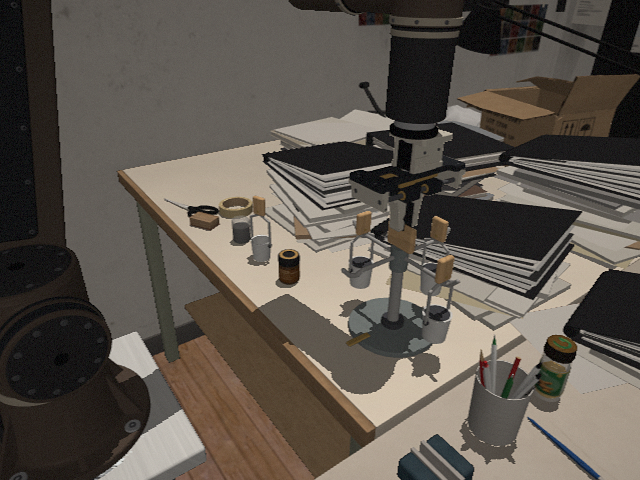

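The empty hook, tip at (347,271), now lies over the pointer at (355,340). I open the fingers and lift off.

```bash
python3 -m creep '[{"ax":0,"ay":0,"az":0,"tx":0,"ty":0,"tz":0,"fingers":0.05},{"ax":0,"ay":0,"az":0,"tx":0,"ty":0,"tz":0,"fingers":0.05},{"ax":0,"ay":0,"az":0,"tx":0,"ty":0,"tz":0,"fingers":0.05},{"ax":0,"ay":0,"az":0,"tx":-0.02,"ty":0,"tz":0,"fingers":0.05},{"ax":0,"ay":0,"az":0,"tx":-0.05,"ty":0,"tz":0,"fingers":0.05}]'
python3 -m creep '[{"ax":0,"ay":0,"az":0,"tx":-0.04,"ty":0,"tz":0,"fingers":0.05},{"ax":0,"ay":0,"az":0,"tx":-0.08,"ty":0.01,"tz":0.03,"fingers":0.05},{"ax":0,"ay":0,"az":0,"tx":-0.1,"ty":0.02,"tz":0.07,"fingers":0.06},{"ax":0,"ay":0,"az":0,"tx":-0.1,"ty":0.03,"tz":0.115,"fingers":0.07},{"ax":0,"ay":0,"az":0,"tx":-0.1,"ty":0.04,"tz":0.16,"fingers":0.07}]'
python3 - <<'E'
from h import *
delta([.481,.2575,.25],109.8)
c=viewer.capture("top"); cv2.imwrite("pics/t3.png",c["pixels"]); P=world(c); np.save("t3.npy",P)
for nm,(z0,z1,x0,x1,y0,y1) in dict(bar=(.218,.24,.5,.62,-.17,-.06),hook=(.158,.2,.40,.53,-.15,-.085),tab=(.13,.18,.45,.51,.23,.29)).items():
    m=(P[...,2]>z0)&(P[...,2]<z1)&(P[...,0]>x0)&(P[...,0]<x1)&(P[...,1]>y0)&(P[...,1]<y1)
    S=P[m]; print(nm,len(S))
    if len(S)>5: print(S.mean(0).round(4),S.min(0).round(4),S.max(0).round(4),cv2.minAreaRect(S[:,:2].astype(np.float32)*1000))
E
```

```text
time_s: 5.1
tcp_pos: [0.5571, -0.1168, 0.2427]
eef_rot: [86.7, 89.8, 176.9]
contact_force: [0.2, -0.2, -0.3]
gripper_width: 0.047
time_s: 5.6
tcp_pos: [0.5173, 0.0444, 0.345]
eef_rot: [-58.8, 89.9, 31.4]
contact_force: [-0.1, 0.1, -0.2]
gripper_width: 0.0672
yaw 109.8 a [7.039e+01 1.400e-01 6.000e-02]
yaw 289.8 a [-1.0961e+02 -7.0000e-02  1.6000e-01]
t [0.0952 0.0357 0.2131] j [ 26.6   2.   -4.3  -0.  -83.6 -26.4] tcp [0.5173 0.0444 0.345 ] F [-0.1  0.1 -0.2] w 0.06716133300065179 T 5.6
[[ 0.002 -1.    -0.003]
 [ 0.001 -0.003  1.   ]
 [-1.    -0.002  0.001]]
bar 265
[ 0.5568 -0.1155  0.2262] [ 0.5503 -0.1464  0.218 ] [ 0.5649 -0.0866  0.2326] ((557.4393920898438, -116.51113891601562), (14.251522064208984, 59.812255859375), 1.0325028896331787)
hook 233
[ 0.4781 -0.1163  0.1696] [ 0.4261 -0.1214  0.1595] [ 0.5294 -0.1126  0.1862] ((477.79058837890625, -117.0057144165039), (103.28237915039062, 8.761500358581543), 0.08940161764621735)
tab 0
```

View pics/t3.png

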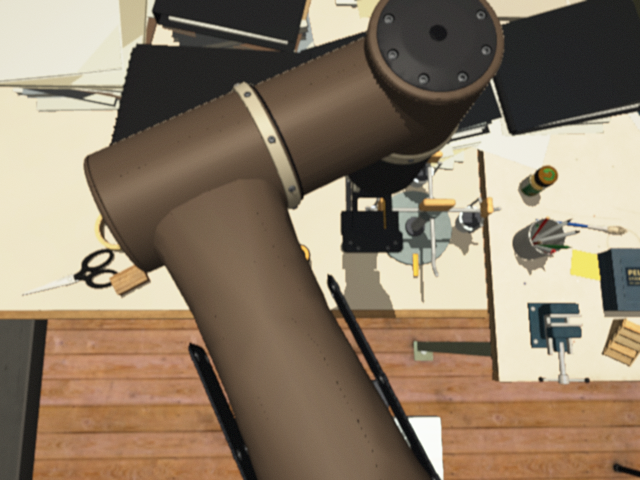

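The top view shows the hook along the pointer, within about 1° of 180°, with the axis at (0.557, −0.1165). The seat is therefore at (0.457, −0.1165). Next I go to the pail.

```bash
python3 -m creep '[{"ax":8,"ay":0,"az":0,"tx":0,"ty":0.004,"tz":0.04,"fingers":0.07},{"ax":16,"ay":0,"az":0,"tx":0,"ty":0.011,"tz":0.08,"fingers":0.07},{"ax":24,"ay":0,"az":0,"tx":0,"ty":0.018,"tz":0.12,"fingers":0.07},{"ax":32,"ay":0,"az":0,"tx":0,"ty":0.026,"tz":0.16,"fingers":0.07},{"ax":40,"ay":0,"az":0,"tx":0,"ty":0.036,"tz":0.2,"fingers":0.07}]'
python3 -m creep '[{"ax":8,"ay":0,"az":0,"tx":0.01,"ty":0.009,"tz":0.01,"fingers":0.07},{"ax":16,"ay":0,"az":0,"tx":0.03,"ty":0.009,"tz":0.01,"fingers":0.07},{"ax":24,"ay":0,"az":0,"tx":0.05,"ty":0.009,"tz":0.01,"fingers":0.07},{"ax":30.4,"ay":0,"az":0,"tx":0.06,"ty":0.009,"tz":0.01,"fingers":0.07},{"ax":30.4,"ay":0,"az":0,"tx":0.06,"ty":0.009,"tz":0.01,"fingers":0.07}]'
python3 - <<'E'
from h import *
delta([.481,.2575,.128],109.8)
s=r.get_state();c=viewer.capture("wrist"); P=world(c,s); cv2.imwrite("pics/w4.png",c["pixels"])
m=(P[...,2]>.148)&(P[...,2]<.175)&(np.hypot(P[...,0]-.481,P[...,1]-.2575)<.06)
S=P[m]; print(len(S),S[:,2].mean(),S[:,2].max(),cv2.minAreaRect(S[:,:2].astype(np.float32)*1000))
E
```

```text
time_s: 6.15
tcp_pos: [0.4801, 0.2445, 0.3441]
eef_rot: [8.4, 90.0, 58.4]
contact_force: [1.1, -0.3, 0.2]
gripper_width: 0.0698
time_s: 6.65
tcp_pos: [0.4794, 0.2559, 0.2823]
eef_rot: [-164.3, 89.8, -144.5]
contact_force: [0.8, 0.3, 0.4]
gripper_width: 0.0699
yaw 109.8 a [-0.04 -0.15  0.04]
yaw 289.8 a [1.7996e+02 7.0000e-02 2.4000e-01]
t [0.1543 0.001  0.0025] j [  48.7    5.7   -8.1   -0.   -76.4 -119. ] tcp [0.4794 0.2559 0.2823] F [0.8 0.3 0.4] w 0.06991645681812007 T 6.65
[[-0.002 -0.338  0.941]
 [-0.002  0.941  0.338]
 [-1.    -0.001 -0.003]]
505 0.15772576001347344 0.16145270794501476 ((479.4464111328125, 258.0086364746094), (12.043172836303711, 31.480703353881836), 19.615514755249023)
```

View pics/w4.png

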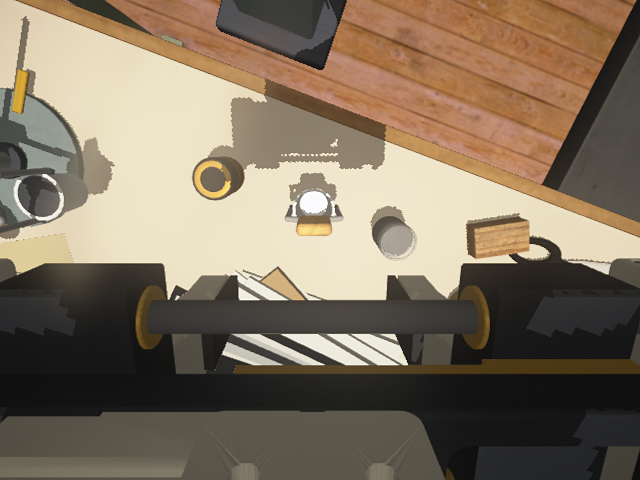

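The wrist view shows the tab at (314,228), centred at (0.480, 0.258) and 12×31.5 mm, which matches the given size. I descend and grip it across its width.

```bash
python3 -m creep '[{"ax":0,"ay":0,"az":0,"tx":0.03,"ty":0.001,"tz":0.002,"fingers":0.07},{"ax":0,"ay":0,"az":0,"tx":0.07,"ty":0.001,"tz":0.002,"fingers":0.07},{"ax":0,"ay":0,"az":0,"tx":0.11,"ty":0.001,"tz":0.002,"fingers":0.07},{"ax":0,"ay":0,"az":0,"tx":0.14,"ty":0.001,"tz":0.002,"fingers":0.07},{"ax":0,"ay":0,"az":0,"tx":0.152,"ty":0.001,"tz":0.002,"fingers":0.07}]'
python3 -m creep '[{"ax":0,"ay":0,"az":0,"tx":0,"ty":0,"tz":0,"fingers":0.055},{"ax":0,"ay":0,"az":0,"tx":0,"ty":0,"tz":0,"fingers":0.045},{"ax":0,"ay":0,"az":0,"tx":0,"ty":0,"tz":0,"fingers":0.035},{"ax":0,"ay":0,"az":0,"tx":0,"ty":0,"tz":0,"fingers":0.025},{"ax":0,"ay":0,"az":0,"tx":0,"ty":0,"tz":0,"fingers":0.02}]' 15
python3 -m creep '[{"ax":0,"ay":0,"az":0,"tx":0,"ty":0,"tz":0,"fingers":0.02},{"ax":0,"ay":0,"az":0,"tx":0,"ty":0,"tz":0,"fingers":0.02},{"ax":0,"ay":0,"az":0,"tx":-0.01,"ty":0,"tz":0,"fingers":0.02},{"ax":0,"ay":0,"az":0,"tx":-0.03,"ty":0,"tz":0,"fingers":0.02},{"ax":0,"ay":0,"az":0,"tx":-0.06,"ty":0,"tz":0,"fingers":0.02}]' 15
python3 - <<'E'
from h import *
delta([.367,-.1165,.214],90)
c=viewer.capture("scene"); cv2.imwrite("pics/s5.png",c["pixels"])
E
```

```text
time_s: 7.2
tcp_pos: [0.4809, 0.257, 0.13]
eef_rot: [-159.2, 89.8, -139.2]
contact_force: [0.2, -0.3, 0.5]
gripper_width: 0.0701
time_s: 7.7
tcp_pos: [0.482, 0.258, 0.133]
eef_rot: [27.1, 89.9, 46.9]
contact_force: [-0.2, -0.5, 0.4]
gripper_width: 0.0356
time_s: 8.2
tcp_pos: [0.4807, 0.2568, 0.1917]
eef_rot: [-157.9, 89.8, -138.0]
contact_force: [1.4, 0.2, 0.6]
gripper_width: 0.0199
yaw 90 a [19.82 -0.17  0.11]
yaw 270 a [-1.6018e+02 -1.5000e-01 -2.4000e-01]
t [-0.0212 -0.3127 -0.2337] j [  48.7    8.8  -16.3   -0.   -65.1 -118.9] tcp [0.4807 0.2568 0.1917] F [1.4 0.2 0.6] w 0.01986632775928632 T 8.2
[[-0.003 -0.339  0.941]
 [-0.002  0.941  0.339]
 [-1.    -0.001 -0.003]]
```

View pics/s5.png

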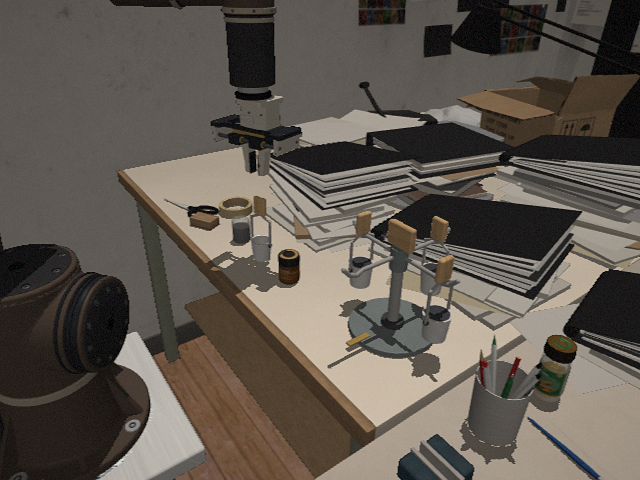

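The fingers closed to 20 mm and the pail is still standing, so the grasp missed. I measure the tab again.

Run:
```python
from h import *
c=viewer.capture("scene"); P=world(c); M=cv2.Rodrigues(np.array(c["rvec"],float))[0]
s=r.get_state()
for q in (s["tcp_pos"],[.481,.258,.16],[.481,.258,.144]):
    p=M@np.array(q)+np.array(c["tvec"]).ravel(); print(q,p[0]/p[2]*c["fx"]+c["cx"],p[1]/p[2]*c["fy"]+c["cy"])
m=(P[...,2]>.12)&(P[...,2]<.175)&(np.hypot(P[...,0]-.481,P[...,1]-.2575)<.06)
S=P[m]; print(len(S),S.min(0).round(3),S.max(0).round(3),S.mean(0))
s=r.get_state();c=viewer.capture("wrist"); P=world(c,s); cv2.imwrite("pics/w6.png",c["pixels"])
m=(P[...,2]>.148)&(P[...,2]<.175)&(np.hypot(P[...,0]-.481,P[...,1]-.2575)<.06)
S=P[m]; print(len(S),S[:,2].mean() if len(S) else 0,cv2.minAreaRect(S[:,:2].astype(np.float32)*1000) if len(S) else 0)
```

```text
[0.48364023 0.25895894 0.19657792] 258.87000199597526 181.48370587058793
[0.481, 0.258, 0.16] 258.8331466291341 196.87987919554757
[0.481, 0.258, 0.144] 259.1690957012789 203.29645409760906
216 [0.467 0.242 0.12 ] [0.489 0.273 0.162] [0.47508021 0.25499064 0.14223793]
928 0.15778675548804652 ((480.2585754394531, 257.0107727050781), (11.47868824005127, 31.584196090698242), 20.09092903137207)
```

View pics/w6.png

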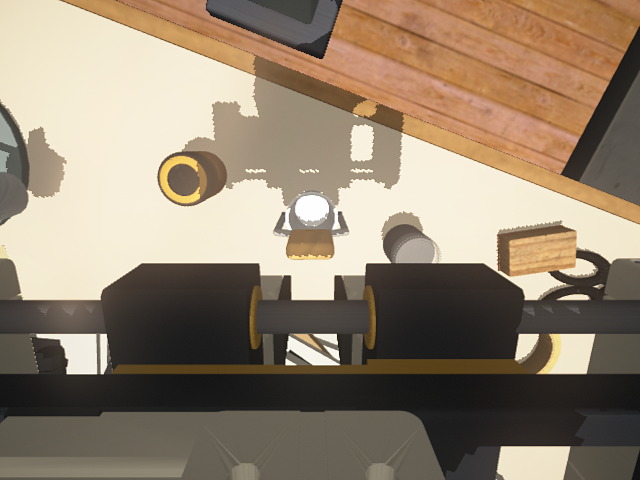

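The tab hasn't moved and the position was right, so it most likely slipped out on a weak, brief closure. I retry lower and firmer, and check the width before lifting.

```bash
python3 -m creep '[{"ax":0,"ay":0,"az":0,"tx":0,"ty":0,"tz":0,"fingers":0.07},{"ax":0,"ay":0,"az":0,"tx":0,"ty":0,"tz":0,"fingers":0.07},{"ax":0,"ay":0,"az":0,"tx":0,"ty":0,"tz":0,"fingers":0.07},{"ax":0,"ay":0,"az":0,"tx":0,"ty":0,"tz":0,"fingers":0.07},{"ax":0,"ay":0,"az":0,"tx":0,"ty":0,"tz":0,"fingers":0.07}]'
python3 -c "from h import *; delta([.4803,.2575,.123],109.8)"
```

```text
time_s: 8.85
tcp_pos: [0.4816, 0.2576, 0.1916]
eef_rot: [-151.1, 90.0, -131.2]
contact_force: [-0.3, 1.4, -0.2]
gripper_width: 0.0546
yaw 109.8 a [ 0.03 -0.04  0.02]
yaw 289.8 a [-1.7997e+02 -3.0000e-02 -6.0000e-02]
t [ 0.0686  0.0004 -0.0012] j [  48.7    8.8  -16.4    0.   -64.9 -118.9] tcp [0.4816 0.2576 0.1916] F [-0.3  1.4 -0.2] w 0.054551604004309105 T 8.85
[[-0.    -0.339  0.941]
 [-0.001  0.941  0.339]
 [-1.    -0.    -0.001]]
```

```bash
python3 -m creep '[{"ax":0,"ay":0,"az":0,"tx":0,"ty":0,"tz":0,"fingers":0.07},{"ax":0,"ay":0,"az":0,"tx":0,"ty":0,"tz":0,"fingers":0.07},{"ax":0,"ay":0,"az":0,"tx":0.03,"ty":0,"tz":0,"fingers":0.07},{"ax":0,"ay":0,"az":0,"tx":0.055,"ty":0,"tz":0,"fingers":0.07},{"ax":0,"ay":0,"az":0,"tx":0.069,"ty":0,"tz":0,"fingers":0.07}]'
python3 -m creep '[{"ax":0,"ay":0,"az":0,"tx":0,"ty":0,"tz":0,"fingers":0.02},{"ax":0,"ay":0,"az":0,"tx":0,"ty":0,"tz":0,"fingers":0.02},{"ax":0,"ay":0,"az":0,"tx":0,"ty":0,"tz":0,"fingers":0.02},{"ax":0,"ay":0,"az":0,"tx":0,"ty":0,"tz":0,"fingers":0.02},{"ax":0,"ay":0,"az":0,"tx":0,"ty":0,"tz":0,"fingers":0.02}]' 30
python3 -m creep '[{"ax":0,"ay":0,"az":0,"tx":0,"ty":0,"tz":0,"fingers":0},{"ax":0,"ay":0,"az":0,"tx":0,"ty":0,"tz":0,"fingers":0},{"ax":0,"ay":0,"az":0,"tx":0,"ty":0,"tz":0,"fingers":0},{"ax":0,"ay":0,"az":0,"tx":0,"ty":0,"tz":0,"fingers":0},{"ax":0,"ay":0,"az":0,"tx":0,"ty":0,"tz":0,"fingers":0}]' 30
```

```text
time_s: 9.35
tcp_pos: [0.4808, 0.2569, 0.121]
eef_rot: [-164.3, 89.9, -144.5]
contact_force: [0.6, -0.2, 0.4]
gripper_width: 0.0702
time_s: 9.85
tcp_pos: [0.482, 0.2579, 0.1237]
eef_rot: [26.6, 89.9, 46.5]
contact_force: [-0.6, 0.5, -0.4]
gripper_width: 0.0353
time_s: 10.35
tcp_pos: [0.4821, 0.258, 0.1236]
eef_rot: [13.8, 89.9, 33.6]
contact_force: [-0.5, 0.2, 6.2]
gripper_width: 0.0314
```

The tab is now held at 31.4 mm. I lift.

```bash
python3 -m creep '[{"ax":0,"ay":0,"az":0,"tx":-0.005,"ty":0,"tz":0,"fingers":0},{"ax":0,"ay":0,"az":0,"tx":-0.015,"ty":0,"tz":0,"fingers":0},{"ax":0,"ay":0,"az":0,"tx":-0.03,"ty":0,"tz":0,"fingers":0},{"ax":0,"ay":0,"az":0,"tx":-0.05,"ty":0,"tz":0,"fingers":0},{"ax":0,"ay":0,"az":0,"tx":-0.075,"ty":0,"tz":0,"fingers":0}]' 30
python3 - <<'E'
from h import *
delta([.35,-.1165,.214],90)
c=viewer.capture("scene"); cv2.imwrite("pics/s7.png",c["pixels"])
E
```

```text
time_s: 10.85
tcp_pos: [0.481, 0.2571, 0.1983]
eef_rot: [-161.0, 89.9, -141.2]
contact_force: [0.1, 1.2, -1.1]
gripper_width: 0.0316
yaw 90 a [19.82 -0.1   0.06]
yaw 270 a [-1.6018e+02 -8.0000e-02 -1.5000e-01]
t [-0.015  -0.3071 -0.25  ] j [  48.7    8.5  -15.8   -0.   -65.8 -118.9] tcp [0.481  0.2571 0.1983] F [ 0.1  1.2 -1.1] w 0.031582030453585305 T 10.85
[[-0.002 -0.339  0.941]
 [-0.001  0.941  0.339]
 [-1.    -0.001 -0.002]]
```

View pics/s7.png

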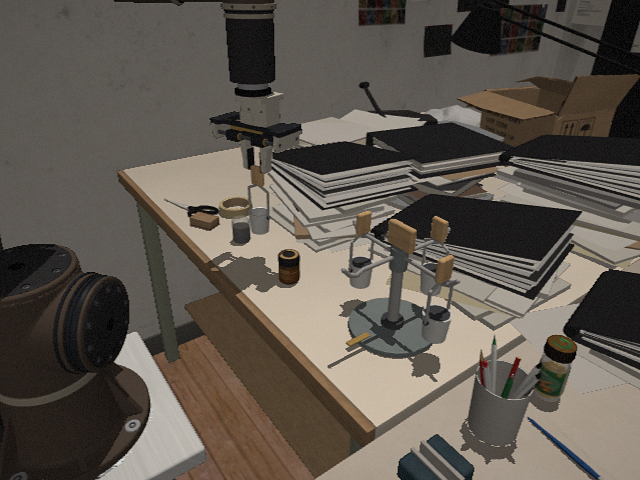

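The pail hangs from the gripper at (258,205). I carry it to a point outside the hook tip at (0.395, −0.1165), with TCP z about 0.209.

```bash
python3 -m creep '[{"ax":2,"ay":0,"az":0,"tx":-0.003,"ty":-0.016,"tz":-0.010,"fingers":0},{"ax":6,"ay":0,"az":0,"tx":-0.006,"ty":-0.042,"tz":-0.027,"fingers":0},{"ax":10,"ay":0,"az":0,"tx":-0.010,"ty":-0.074,"tz":-0.048,"fingers":0},{"ax":14,"ay":0,"az":0,"tx":-0.011,"ty":-0.106,"tz":-0.068,"fingers":0},{"ax":18,"ay":0,"az":0,"tx":-0.011,"ty":-0.138,"tz":-0.089,"fingers":0}]' 30
python3 -c "from h import *; delta([.395,-.1165,.209],90)"
```

```text
time_s: 11.4
tcp_pos: [0.4437, 0.0959, 0.2091]
eef_rot: [-170.6, 90.0, -168.9]
contact_force: [0.8, -0.5, -1.6]
gripper_width: 0.0318
yaw 90 a [ 1.65 -0.01  0.  ]
yaw 270 a [-1.7835e+02 -0.0000e+00 -2.0000e-02]
t [ 1.000e-04 -2.109e-01 -5.480e-02] j [  37.2   -1.2  -24.9   -0.   -66.3 -125.5] tcp [0.4437 0.0959 0.2091] F [ 0.8 -0.5 -1.6] w 0.031754287547327634 T 11.4
[[-0.    -0.029  1.   ]
 [-0.     1.     0.029]
 [-1.    -0.    -0.   ]]
```

```bash
python3 -m creep '[{"ax":1.7,"ay":0,"az":0,"tx":0,"ty":-0.042,"tz":-0.014,"fingers":0},{"ax":1.7,"ay":0,"az":0,"tx":0,"ty":-0.086,"tz":-0.028,"fingers":0},{"ax":1.7,"ay":0,"az":0,"tx":0,"ty":-0.13,"tz":-0.04,"fingers":0},{"ax":1.7,"ay":0,"az":0,"tx":0,"ty":-0.17,"tz":-0.05,"fingers":0},{"ax":1.7,"ay":0,"az":0,"tx":0,"ty":-0.2,"tz":-0.0548,"fingers":0}]' 30
python3 -m creep '[{"ax":0,"ay":0,"az":0,"tx":0,"ty":-0.0095,"tz":0,"fingers":0},{"ax":0,"ay":0,"az":0,"tx":0,"ty":-0.011,"tz":0,"fingers":0},{"ax":0,"ay":0,"az":0,"tx":0,"ty":-0.011,"tz":0,"fingers":0},{"ax":0,"ay":0,"az":0,"tx":0,"ty":-0.011,"tz":0,"fingers":0}]' 30
python3 - <<'E'
from h import *
delta([.395,-.1165,.209],90)
c=viewer.capture("scene"); P=world(c);cv2.imwrite("pics/s8.png",cv2.resize(c["pixels"][160:370,240:480],None,fx=2.8,fy=2.8,interpolation=cv2.INTER_CUBIC)); 
s=r.get_state();c=viewer.capture("wrist"); cv2.imwrite("pics/w8.png",c["pixels"])
E
```

```text
time_s: 11.9
tcp_pos: [0.3944, -0.1062, 0.2092]
eef_rot: [70.1, 90.0, 70.1]
contact_force: [-0.1, 1.0, -0.6]
gripper_width: 0.0315
time_s: 12.3
tcp_pos: [0.3964, -0.1144, 0.2089]
eef_rot: [133.5, 90.0, 133.7]
contact_force: [-1.0, 0.6, -2.1]
gripper_width: 0.0315
yaw 90 a [ 0.16 -0.01 -0.01]
yaw 270 a [-1.7984e+02  1.0000e-02 -1.0000e-02]
t [-0.0001 -0.0021 -0.0014] j [  11.6   -5.7  -29.1   -0.   -66.7 -101.4] tcp [ 0.3964 -0.1144  0.2089] F [-1.   0.6 -2.1] w 0.03145960805863952 T 12.3
[[-0.    -0.003  1.   ]
 [ 0.     1.     0.003]
 [-1.     0.    -0.   ]]
```

View pics/s8.png

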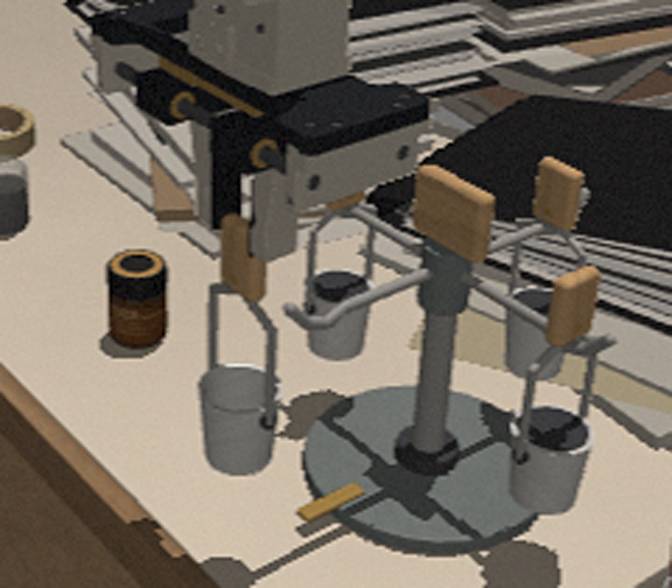

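View pics/w8.png

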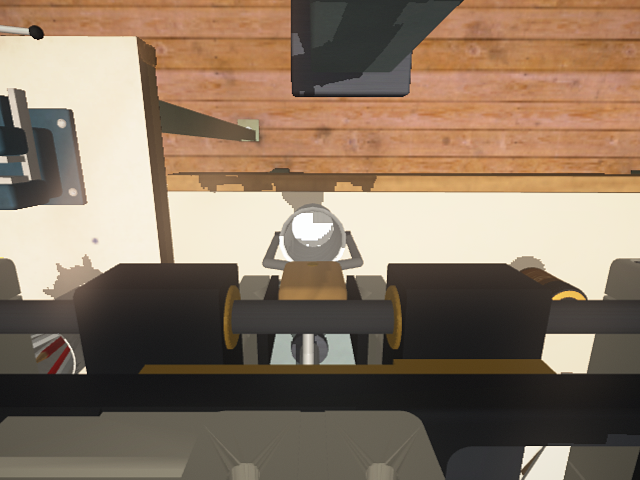

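The pail is upright just outside the hook tip, which is at crop (292,310), with the tab and hook in line. Before threading I check the cup heights.

Run:
```python
from h import *
c=viewer.capture("scene"); P=world(c)
m=(P[...,0]>.34)&(P[...,0]<.44)&(P[...,1]>-.16)&(P[...,1]<-.07)&(P[...,2]>.05)
h=cv2.cvtColor(c["pixels"],cv2.COLOR_BGR2HSV)
for z0,z1 in((.06,.145),(.145,.20),(.2,.26)):
    S=P[m&(P[...,2]>z0)&(P[...,2]<z1)&(P[...,0]<.425)]; print(len(S),np.percentile(S,2,axis=0).round(3),np.percentile(S,98,axis=0).round(3),S.mean(0).round(3))
w=m&(h[...,1]>90)&(h[...,0]>8)&(h[...,0]<25)&(P[...,0]<.42);S=P[w];print("wood",len(S),S.min(0).round(3),S.max(0).round(3))
delta([.457,-.1165,.209],90)
```

```text
972 [ 0.371 -0.143  0.088] [ 0.415 -0.09   0.139] [ 0.39  -0.117  0.118]
244 [ 0.39  -0.144  0.147] [ 0.397 -0.086  0.199] [ 0.393 -0.118  0.177]
781 [ 0.383 -0.146  0.205] [ 0.405 -0.085  0.259] [ 0.391 -0.118  0.238]
wood 695 [ 0.347 -0.16   0.204] [ 0.419 -0.071  0.576]
yaw 90 a [ 0.21 -0.01 -0.  ]
yaw 270 a [-1.7979e+02  0.0000e+00 -1.0000e-02]
t [-0.0001 -0.0024  0.0604] j [  11.6   -5.7  -29.1   -0.   -66.6 -101.4] tcp [ 0.3966 -0.1143  0.2089] F [-0.   0.6 -1.5] w 0.03129973559964084 T 12.45
[[-0.    -0.004  1.   ]
 [ 0.     1.     0.004]
 [-1.     0.    -0.   ]]
```

```bash
python3 -m creep '[{"ax":0,"ay":0,"az":0,"tx":0,"ty":-0.001,"tz":0.010,"fingers":0},{"ax":0,"ay":0,"az":0,"tx":0,"ty":-0.002,"tz":0.025,"fingers":0},{"ax":0,"ay":0,"az":0,"tx":0,"ty":-0.002,"tz":0.042,"fingers":0},{"ax":0,"ay":0,"az":0,"tx":0,"ty":-0.002,"tz":0.056,"fingers":0},{"ax":0,"ay":0,"az":0,"tx":0,"ty":-0.002,"tz":0.062,"fingers":0}]' 30
python3 - <<'E'
from h import *
delta([.457,-.1165,.1725],90)
c=viewer.capture("scene"); P=world(c);cv2.imwrite("pics/s9.png",cv2.resize(c["pixels"][160:370,240:480],None,fx=2.8,fy=2.8,interpolation=cv2.INTER_CUBIC));
E
```

```text
time_s: 12.95
tcp_pos: [0.4602, -0.1169, 0.2084]
eef_rot: [-159.7, 89.9, -159.6]
contact_force: [-0.3, -0.3, -1.6]
gripper_width: 0.0319
yaw 90 a [ 0.13 -0.05  0.02]
yaw 270 a [-1.7987e+02 -3.0000e-02 -9.0000e-02]
t [ 0.0359  0.0004 -0.0031] j [  9.6   1.  -22.8   0.  -66.2 -99.5] tcp [ 0.4602 -0.1169  0.2084] F [-0.3 -0.3 -1.6] w 0.03188247119446425 T 12.95
[[-0.001 -0.002  1.   ]
 [-0.     1.     0.002]
 [-1.    -0.    -0.001]]
```

View pics/s9.png

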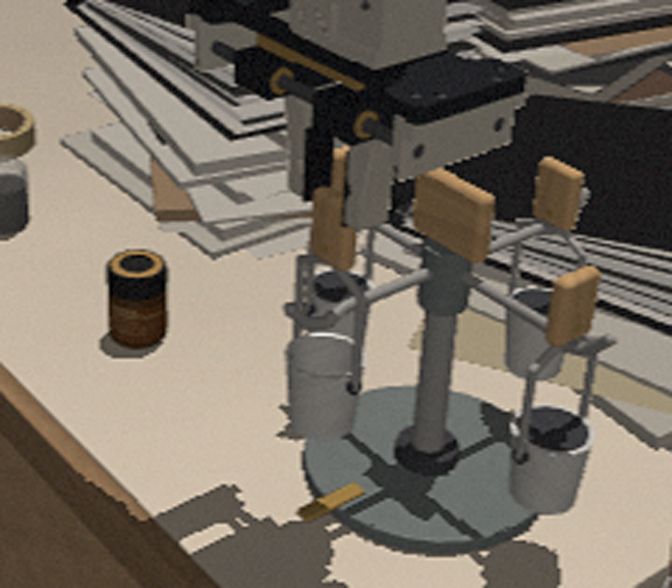

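The hook now passes through the bail window. I lower until it touches.

```bash
python3 -m creep '[{"ax":0,"ay":0,"az":0,"tx":0.008,"ty":0,"tz":-0.001,"fingers":0},{"ax":0,"ay":0,"az":0,"tx":0.018,"ty":0,"tz":-0.002,"fingers":0},{"ax":0,"ay":0,"az":0,"tx":0.027,"ty":0,"tz":-0.002,"fingers":0},{"ax":0,"ay":0,"az":0,"tx":0.032,"ty":0,"tz":-0.002,"fingers":0},{"ax":0,"ay":0,"az":0,"tx":0.033,"ty":0,"tz":-0.002,"fingers":0}]' 30
python3 - <<'E'
from h import *
delta([.457,-.1165,.1725],90)
c=viewer.capture("scene"); P=world(c);cv2.imwrite("pics/s10.png",cv2.resize(c["pixels"][160:370,240:480],None,fx=2.8,fy=2.8,interpolation=cv2.INTER_CUBIC));
E
```

```text
time_s: 13.5
tcp_pos: [0.4556, -0.1169, 0.1751]
eef_rot: [-176.9, 89.9, -176.7]
contact_force: [0.2, -0.0, -0.6]
gripper_width: 0.0314
yaw 90 a [ 0.13 -0.07  0.  ]
yaw 270 a [-1.7987e+02 -1.0000e-02 -1.1000e-01]
t [0.0026 0.0004 0.0014] j [  9.7   2.1 -26.2  -0.  -61.7 -99.5] tcp [ 0.4556 -0.1169  0.1751] F [ 0.2 -0.  -0.6] w 0.03142393504791432 T 13.5
[[-0.001 -0.002  1.   ]
 [-0.     1.     0.002]
 [-1.    -0.    -0.001]]
```

View pics/s10.png

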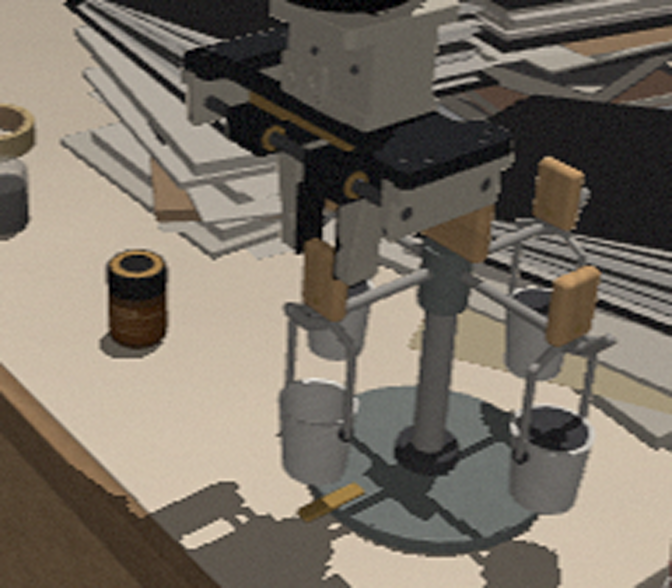

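```bash
python3 -m creep '[{"ax":0,"ay":0,"az":0,"tx":0.001,"ty":0,"tz":0.001,"fingers":0},{"ax":0,"ay":0,"az":0,"tx":0.002,"ty":0,"tz":0.001,"fingers":0},{"ax":0,"ay":0,"az":0,"tx":0.003,"ty":0,"tz":0.001,"fingers":0},{"ax":0,"ay":0,"az":0,"tx":0.003,"ty":0,"tz":0.001,"fingers":0}]' 30
python3 -m creep '[{"ax":0,"ay":0,"az":0,"tx":0.001,"ty":0,"tz":0,"fingers":0},{"ax":0,"ay":0,"az":0,"tx":0.001,"ty":0,"tz":0,"fingers":0}]' 30
```

```text
time_s: 13.95
tcp_pos: [0.458, -0.1169, 0.1736]
eef_rot: [-8.0, 89.9, -7.9]
contact_force: [-0.5, 0.4, 3.8]
gripper_width: 0.0318
time_s: 14.15
tcp_pos: [0.4585, -0.1171, 0.1734]
eef_rot: [-12.7, 89.8, -12.5]
contact_force: [-1.6, 0.4, 9.0]
gripper_width: 0.0315
```

Contact shows as Fz rising to 9 N. I ease off 2 mm and release.

```bash
python3 -m creep '[{"ax":0,"ay":0,"az":0,"tx":-0.002,"ty":0,"tz":-0.001,"fingers":0.02},{"ax":0,"ay":0,"az":0,"tx":-0.002,"ty":0,"tz":-0.001,"fingers":0.035},{"ax":0,"ay":0,"az":0,"tx":-0.002,"ty":0,"tz":-0.001,"fingers":0.045},{"ax":0,"ay":0,"az":0,"tx":-0.002,"ty":0,"tz":-0.001,"fingers":0.06},{"ax":0,"ay":0,"az":0,"tx":-0.002,"ty":0,"tz":-0.001,"fingers":0.06}]'
python3 -m creep '[{"ax":0,"ay":0,"az":0,"tx":0,"ty":0,"tz":0,"fingers":0.06},{"ax":0,"ay":0,"az":0,"tx":0,"ty":0,"tz":0,"fingers":0.06},{"ax":0,"ay":0,"az":0,"tx":0,"ty":0,"tz":0,"fingers":0.06},{"ax":0,"ay":0,"az":0,"tx":0,"ty":0,"tz":0,"fingers":0.06}]'
python3 - <<'E'
from h import *
delta([.457,-.1165,.1725],90)
c=viewer.capture("scene"); cv2.imwrite("pics/s11.png",cv2.resize(c["pixels"][160:370,240:480],None,fx=2.8,fy=2.8,interpolation=cv2.INTER_CUBIC));
E
```

```text
time_s: 14.65
tcp_pos: [0.4563, -0.1169, 0.1738]
eef_rot: [-175.2, 90.0, -175.0]
contact_force: [0.4, 0.1, 0.7]
gripper_width: 0.0536
time_s: 15.05
tcp_pos: [0.4564, -0.1169, 0.1739]
eef_rot: [155.5, 90.0, 155.6]
contact_force: [0.6, -0.3, 0.2]
gripper_width: 0.0601
yaw 90 a [ 0.13 -0.   -0.  ]
yaw 270 a [-179.87    0.     -0.  ]
t [0.0014 0.0004 0.0006] j [  9.7   2.2 -26.3  -0.  -61.5 -99.5] tcp [ 0.4564 -0.1169  0.1739] F [ 0.6 -0.3  0.2] w 0.06013669774827265 T 15.05
[[-0.    -0.002  1.   ]
 [ 0.     1.     0.002]
 [-1.     0.    -0.   ]]
```

View pics/s11.png

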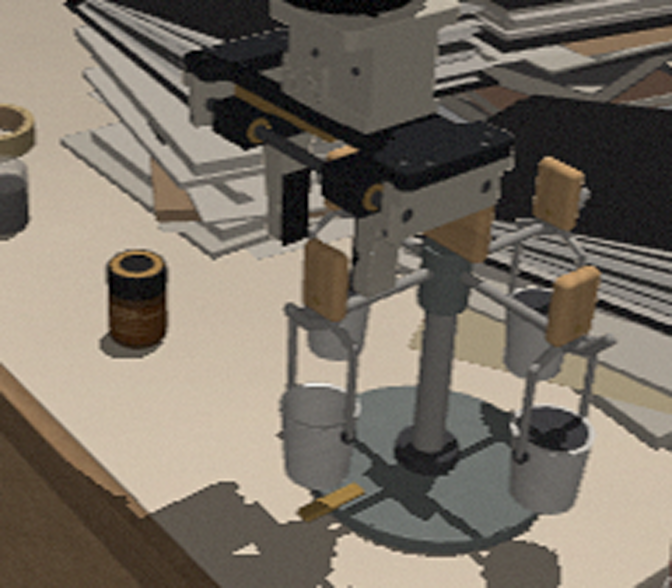

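The pail is hanging free between the open fingers. I retreat straight up.

```bash
python3 -m creep '[{"ax":0,"ay":0,"az":0,"tx":-0.01,"ty":0,"tz":0,"fingers":0.06},{"ax":0,"ay":0,"az":0,"tx":-0.03,"ty":0,"tz":0,"fingers":0.06},{"ax":0,"ay":0,"az":0,"tx":-0.06,"ty":0,"tz":0,"fingers":0.06},{"ax":0,"ay":0,"az":0,"tx":-0.1,"ty":0,"tz":0,"fingers":0.06},{"ax":0,"ay":0,"az":0,"tx":-0.13,"ty":0,"tz":0,"fingers":0.06}]'
python3 -m creep '[{"ax":0,"ay":0,"az":0,"tx":-0.02,"ty":0.04,"tz":0,"fingers":0.06},{"ax":0,"ay":0,"az":0,"tx":-0.02,"ty":0.085,"tz":0,"fingers":0.06},{"ax":0,"ay":0,"az":0,"tx":-0.02,"ty":0.13,"tz":0,"fingers":0.06},{"ax":0,"ay":0,"az":0,"tx":-0.02,"ty":0.17,"tz":0,"fingers":0.06},{"ax":0,"ay":0,"az":0,"tx":-0.02,"ty":0.2,"tz":0,"fingers":0.06}]'
python3 - <<'E'
from h import *
c=viewer.capture("scene"); P=world(c);cv2.imwrite("pics/s12.png",cv2.resize(c["pixels"][160:370,240:480],None,fx=2.8,fy=2.8,interpolation=cv2.INTER_CUBIC)); 
c=viewer.capture("top"); Q=world(c);cv2.imwrite("pics/t12.png",c["pixels"])
for nm,W in(("scene",P),("top",Q)):
  for part,(z0,z1) in dict(tab=(.17,.23),cup=(.04,.11)).items():
    m=(W[...,2]>z0)&(W[...,2]<z1)&(W[...,0]>.42)&(W[...,0]<.5)&(abs(W[...,1]+.117)<.04)
    S=W[m]
    if len(S)>5: print(nm,part,len(S),np.percentile(S,2,axis=0).round(3),np.percentile(S,98,axis=0).round(3))
m=(Q[...,2]>.218)&(Q[...,2]<.24)&(abs(Q[...,0]-.557)<.06)&(abs(Q[...,1]+.117)<.05)
S=Q[m]; print("bar",len(S),cv2.minAreaRect(S[:,:2].astype(np.float32)*1000) if len(S)>5 else 0)
print(r.get_state()["contact_force"],r.get_state()["tcp_pos"],r.get_state()["time_s"])
E
```

```text
time_s: 15.6
tcp_pos: [0.4567, -0.1171, 0.3072]
eef_rot: [-9.8, 89.9, -9.6]
contact_force: [0.8, 0.5, 0.4]
gripper_width: 0.0599
time_s: 16.1
tcp_pos: [0.4556, 0.0852, 0.325]
eef_rot: [33.5, 89.9, 33.7]
contact_force: [0.7, -1.6, -0.2]
gripper_width: 0.06
scene tab 447 [ 0.425 -0.131  0.171] [ 0.459 -0.102  0.211]
scene cup 885 [ 0.43  -0.146  0.054] [ 0.475 -0.094  0.105]
top tab 229 [ 0.428 -0.13   0.17 ] [ 0.495 -0.1    0.214]
top cup 377 [ 0.434 -0.142  0.052] [ 0.479 -0.09   0.104]
bar 257 ((557.3792114257812, -116.85148620605469), (15.418230056762695, 58.92768478393555), 1.0830820798873901)
[ 0.11630263 -0.41567891  0.11539578] [0.4559008  0.08591224 0.32455318] 16.2
```

View pics/s12.png

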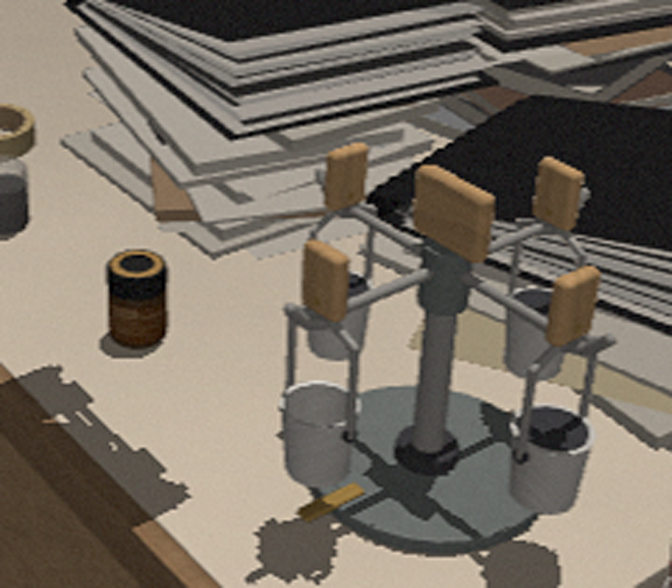

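View pics/t12.png

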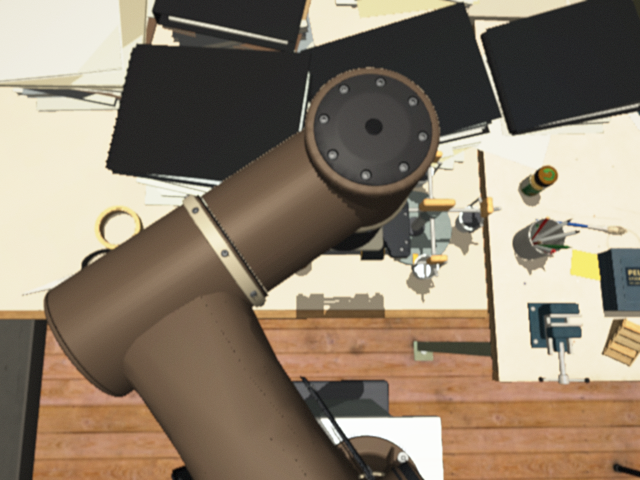

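The scene view shows the pail upright on the hook over the pointer, and the top view has the rotor within about 1° of it. I wait briefly for any swing to die out, then hand in.

```bash
python3 -m creep '[{"ax":0,"ay":0,"az":0,"tx":0,"ty":0,"tz":0,"fingers":0.06},{"ax":0,"ay":0,"az":0,"tx":0,"ty":0,"tz":0,"fingers":0.06},{"ax":0,"ay":0,"az":0,"tx":0,"ty":0,"tz":0,"fingers":0.06},{"ax":0,"ay":0,"az":0,"tx":0,"ty":0,"tz":0,"fingers":0.06},{"ax":0,"ay":0,"az":0,"tx":0,"ty":0,"tz":0,"fingers":0.06}]'
python3 -c "
from h import *
P=world(viewer.capture('scene'));S=P[(P[...,2]>.18)&(P[...,2]<.23)&(P[...,0]>.43)&(P[...,0]<.5)&(abs(P[...,1]+.117)<.04)];print(S.mean(0),S.max(0))
order.close_job()"
```

```text
time_s: 16.7
tcp_pos: [0.456, 0.0825, 0.3241]
eef_rot: [17.8, 90.0, 17.9]
contact_force: [-0.1, 0.3, -0.4]
gripper_width: 0.0598
[ 0.45020088 -0.1192603   0.19766599] [ 0.45890895 -0.09973128  0.21197678]
the job is handed in; nothing more can be done
```

I turned the carousel about 61° clockwise by its wooden bar, so the empty hook now points along the brass pointer. I then hung the loose pail on that hook by its bail, released it and backed the arm off. The job was handed in at about 16.8 s of the 51 s allowed; no verdict is reported.

**Last checks:**
- **Hook direction:** the turning bar measured about 1° off the pointer, against the 0.26 rad (15°) allowed.
- **Pail position:** the top of its tab is about 0.21 m above the bench, as it should be when hung. The tab sits within a few mm of the hook seat, and the pail looks upright in the last picture.
- **Robot clear:** the force reading is near zero and the gripper is about 0.2 m away.

**What went wrong on the way:**
- My first command was refused because its rows left some values out.
- The first try at picking up the pail missed because the fingers had not finished closing before I lifted. The pail did not move, and the second grip held at 31.4 mm.

The cameras disagreed by at most about 2–3 mm.

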